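# Lock the token box back into its cradle

### The job

Put the token box back: slide it keeper-first into the beech cradle until it meets the two buffers, then swing the cam lever round, about a quarter turn, until the hook has drawn the box up firm, and let go. How far the buffers are screwed out differs from day to day, so go by the feel of the lever, and stop once it is firm rather than forcing it. Leave the fob and key in their rack, the padlock and the coaster where they are.

Things in the scene. Friction and masses are not known exactly. Their poses are not given: they have to be found in the camera images.
- token_box: Clear plastic token box, 120 long (its x) x 64 wide (y) x 80 mm high, about 0.5 kg, loose on the counter. Origin: centre of its underside; x points out of the front, z up. From the front face a steel strap, 14 mm wide, 43 to 47 mm above the foot, sticks out 58 mm and carries the keeper roller.
- box_grip (a point): Centre of the aluminium bar handle on the box's lid: 96 mm long along the box's x, 16 mm wide, 14 mm high, 105 mm above the box's foot, straight above its centre; 18 mm of free space between bar and lid.
- keeper_pin (a point): The keeper: an upright steel roller, 12 mm across, 47 to 67 mm above the box's foot, turning freely on a pin on the strap; the point is on its axis, 55 mm up, 114 mm ahead of the box's centre (54 mm ahead of its front face).
- dock: Beech cradle screwed to the counter. x: the way the box slides in (box x along it, box centred on y = 0, standing on the counter); z up. Origin: on the counter, in the front plane of two uprights (y = 14 to 38 mm on either side, 72 mm high) between which the keeper passes. Behind them a block 40 mm high reaches x = 150 mm, 50 mm to either side.
- cradle_mouth (a point): Centre of the cradle's open end, on the counter at x = -125 mm of the cradle. The side cheeks, 36 mm high, stand about 98 mm apart here, narrow to 69 mm at cradle x = -90 mm and stay 69 mm apart up to the uprights.
- buffer_line (a point): Midway between the two rubber-faced spring buffers, 56 mm above the counter, at cradle x = -16 mm. They sit 24 mm to either side, are 22 mm across and are screwed out by 0 to 5 mm (not known) towards the box from here, so its front face first touches at cradle x = -21 to -16 mm. Together they press back with 16 N per mm and give at most 9 mm.
- cam_axis (a point): On the vertical axis of the cam lever, 78 mm along the cradle's x from its origin, y = 0, at the height of the lever's grip (97 mm).
- lever_grip (a point): Middle of the black upright grip on the cam lever, a sleeve that turns freely on its pin: 20 mm thick, 75 to 114 mm above the counter, point at 97 mm, 70 mm from the lever's axis. It takes 4 to 6 N to move it along its arc; once the hook draws, this rises by about 2.5 N per 0.1 rad. 9 to 13 N in all is firm; from about 17 N it is being forced.
- cam_lever (a joint): Cam lever angle, rad: 0 open, growing anticlockwise seen from above, stop at 2.04. At 0 the grip lies -0.82 rad from the cradle's x. Up to 0.2 the hook clears the keeper. With the box at its buffers the hook is behind the roller from 0.7 and starts to draw somewhere in 0.85 to 1.4, by 11 mm per rad. It stays where it is left.
- cam_hook: The cam: lever, spindle and below the arm a steel spiral hook, all one piece; hook bar 10 mm thick at 56 mm height, 40 to 67 mm from the axis. Origin: on the lever's axis at counter height.
- fob: Bystander: blue plastic fob, 42 wide x 8 thick x 81 mm high, standing in a slot of the rack. Origin: centre of its foot.
- key: Bystander: brass key, 42 wide x 6 thick x 98 mm high, standing in a slot of the rack. Origin: centre of its foot.
- rack: Bystander: slotted beech rack, 70 x 190 x 50 mm high, fixed. Origin: centre of its underside.
- padlock: Bystander: tall chrome padlock, 28 x 60 x 115 mm high, loose. Origin: centre of its underside.
- coaster: Bystander: black glass coaster, 100 mm across, 7 mm thick, loose. Origin: centre of its underside.
Things that resemble listed ones, but are neither listed nor needed, are in the scene too. There is more than one size of the token_box; the job needs the smaller.

How it is judged:
By the outcome, as a careful person would: the job done as asked, in the order asked, and still so for the second after the job is handed in, with the robot touching nothing.
It also fails if it takes over 67 s, if anything falls off the work surface, if the arm or the gripper's body presses on something with over 40 N, if the wrist force passes 120 N, or if a joint passes its speed limit or range.

### The arm

A 7-joint arm with a two-finger parallel gripper is mounted at the origin on the work surface. World frame = base frame: x ahead of the robot, y to its left, z up, the work surface at z = 0. Lengths are in m, angles in rad, forces in N, time in s.
With the tool pointing down it reaches from about 0.425 to 1.025 m from the base axis. Payload 9.4 kg.
Tool frame: the origin (TCP) lies midway between the tips of the shut fingers; the grasp point (between the pads) lies robot.grip_point_offset behind it (robot.grip_point_offset is the distance from the TCP to the grasp point, in m); z points along the fingers, y is the line along which they close (so a half turn about z gives the same grasp; the last joint's range is limited). The gripper opens to 93 mm and grips with 3 to 60 N. Pads are 15 mm wide; open, the fingers measure 128 mm over their backs; the gripper's body (75 mm by 188 mm) begins 65 mm behind the grasp point.
Start: joints at [-1.354, 0.599, -0.003, 1.599, 0.002, 0.943, -0.08], TCP at [0.21, 0.694, 0.19] pointing down, gripper open.
Joint ranges: [-2.57, 2.57], [-0.35, 1.97], [-1.29, 1.29], [0.11, 2.56], [-1.05, 4.19], [0.11, 1.86], [-2.63, 2.63]. Speed limits (rad/s): [2.22, 2.22, 3.01, 3.01, 3.14, 3.14, 3.14].

### API

Orientations are given as a rotation vector (axis times angle).
In Python, from station import sensors, eyes, sign_off, nets, robot gives the robot as it stands.
- The arm moves only by the tool jog_arm, never from a script. Its argument "motion" is a list that holds one entry, the list of rows, each a list of 7 numbers: the shift along the tool's x, y, z in m, then the turn, a rotation vector about the tool's x, y, z in rad, then the opening, from 0 (shut) to 1 (fully open). A call has 1 to 12 rows; each row is the pose to reach, as a shift and turn from the pose commanded when the call began, along the tool's axes at that moment; what a row does not reach only later rows make up. A row lasts 1/12 s, in which the tool goes at most 41.7 mm and 7.16 degrees, less where a joint would pass 70% of its speed; a pose out of reach is approached as far as the arm can. A call with a gripper value outside its range is refused whole. The fingers move at their own pace and stop on an object; "squeeze" is the grip in N (left out, the last holds). Time passes only in rows, so rows that repeat a pose let the fingers close. It gives the time, the measured TCP pose, the force, the opening and the grip force at its end, in the units of the state.
- sensors.sense(): the state, without advancing time (a new reading comes with each control period).
- eyes.get_image(name): name is "scene" or "top" or "wrist"; returns the picture (384x512x3 uint8, red, green, blue); there is no depth.
- eyes.camera_model(name): a dict with "mtx" (3x3 intrinsics, pixels), "k1" (the pictures are not rectified: a ray, as slopes to the right and down, at radius r is drawn at 1 + k1 r^2 times it, then the intrinsics apply), "world_to_cam" (4x4, takes a point from world to camera coordinates). Camera axes: x right, y down, z forward; pixel columns grow to the right and rows downward; lengths in m; the calibration is good to about 2 mm. A picture is of the moment at which its call begins: read the wrist's pose just before it. camera_model takes no time and is no camera call; for the wrist camera it gives the pose at the moment of the call.
- sign_off(): hands the job in; it is judged then, once.
Trained networks look in the newest picture that a camera, given by its name, has taken for a name from the list of things; names that differ only in an ending like _2 or _b are one class to them, and where a whole thing is asked for, a point or a joint stands for the part that bears it (a point fixed in the world has none). Each returns a list of dicts, best first, with "confidence" (0 to 1); they miss things now and then, are a little off and sometimes report something else, mostly with a low value. They report only what shows in the picture. A call takes as long as a camera call. They do not tell look-alikes from the thing itself.
- nets.find_in(camera, thing): "position" ([row, column] in pixels, amid what is visible of it).
- nets.trace(camera, thing): "mask" (384x512 bool, what is visible of it) and "position" ([row, column] in pixels, amid what is visible of it).
The state is a dict: "t": time; "q": joint angles; "joint_vel": joint speeds; "effort": joint torques, N m; "tcp_pos": TCP position; "orientation": TCP orientation; "contact_force": force on the tool from outside, world axes, zero at the start; "moment": the same for the moment, N m; "opening": finger opening in m; "grasp_force": force on a finger pad.
Only numpy, scipy, OpenCV 4.12 (cv2) and the standard library are available. Lean on these libraries where they do the work, as an engineer would, in place of code of your own. Each camera call takes 0.05 s, during which the arm holds its last target. There are 200 camera calls.

## Working session

There is one attempt and no reset: what is moved stays moved. The work goes in short steps, Python scripts to look and compute and a tool call to move; the robot and the scene stay as the last step left them, time stands still between calls to the robot, and variables do not carry over. Pictures are saved under pics/ and viewed, at most 10 in all, crops included, and the job is handed in when it is done.

Besides the shell and the picture viewer there is one more tool, called after "Call:" by a JSON object that holds its "api" and its "payload". jog_arm: Moves the arm, as the interface text tells. Its arguments: {"type":"object","properties":{"motion":{"type":"array","items":{"type":"array","items":{"type":"array","items":{"type":"number"}}}},"squeeze":{"type":"number"}},"required":["motion"]}

```bash
mkdir -p pics; ls; python3 - <<'E'
from station import sensors, eyes, nets, robot
import cv2,numpy as np
s=sensors.sense();print(s['t'],s['tcp_pos'],s['orientation'],s['opening'],s['contact_force'],robot.grip_point_offset)
a=[]
for c in ("scene","top"):
    im=eyes.get_image(c);a.append(im[...,::-1]);cv2.imwrite(f'pics/{c}0.png',im[...,::-1])
    for n in ("token_box","keeper_pin","dock","lever_grip","rack","padlock","coaster","cam_hook"):
        print(c,n,[(np.round(d['position']).tolist(),round(d['confidence'],2)) for d in nets.find_in(c,n)][:4])
    m=eyes.camera_model(c);print(m['mtx'].tolist(),m['k1'],np.round(m['world_to_cam'],3).tolist())
E
```

```text
pics
0.0 [0.20982134 0.6934058  0.18865197] [-4.59701020e-01 -3.10772390e+00  2.50166776e-03] 0.09276301414278464 [-0.23568228  0.38441397  0.26417104] 0.0188
scene token_box [([245.0, 106.0], 0.82), ([256.0, 198.0], 0.65)]
scene keeper_pin [([248.0, 102.0], 0.61)]
scene dock [([170.0, 278.0], 0.73), ([241.0, 299.0], 0.45)]
scene lever_grip [([149.0, 282.0], 0.9)]
scene rack [([253.0, 307.0], 0.88), ([171.0, 275.0], 0.67), ([125.0, 263.0], 0.36)]
scene padlock [([128.0, 266.0], 0.79)]
scene coaster [([150.0, 316.0], 0.86), ([259.0, 194.0], 0.25)]
scene cam_hook [([152.0, 278.0], 0.69), ([172.0, 275.0], 0.65)]
[[374.9113842544764, 0.0, 258.59925813868585], [0.0, 374.9113842544764, 182.90743835736797], [0.0, 0.0, 1.0]] -0.02272282748084539 [[0.888, 0.459, -0.016, -0.5], [0.288, -0.584, -0.759, -0.13], [-0.357, 0.669, -0.651, 1.291], [0.0, 0.0, 0.0, 1.0]]
top token_box [([268.0, 372.0], 0.91), ([195.0, 339.0], 0.9)]
top keeper_pin [([268.0, 371.0], 0.97), ([194.0, 340.0], 0.89), ([190.0, 197.0], 0.37)]
top dock [([191.0, 205.0], 0.93)]
top lever_grip [([186.0, 194.0], 0.92)]
top rack [([126.0, 294.0], 0.73), ([169.0, 153.0], 0.46)]
top padlock [([232.0, 147.0], 0.58), ([187.0, 209.0], 0.55), ([186.0, 197.0], 0.34)]
top coaster [([168.0, 154.0], 0.72)]
top cam_hook [([185.0, 191.0], 0.65)]
[[353.6248950640623, 0.0, 250.0857316568267], [0.0, 353.6248950640623, 191.41123627916815], [0.0, 0.0, 1.0]] -0.007969135309602396 [[0.009, -1.0, 0.012, -0.037], [-0.999, -0.01, -0.048, 0.568], [0.048, -0.011, -0.999, 1.07], [0.0, 0.0, 0.0, 1.0]]
```

View pics/scene0.png

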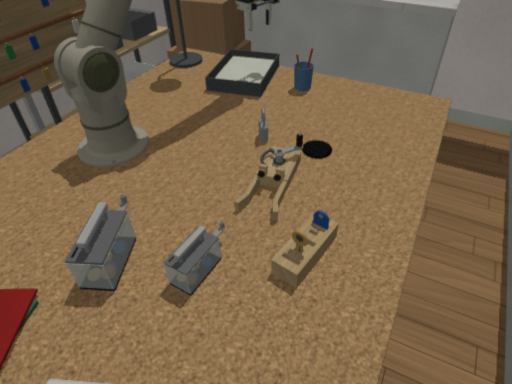

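View pics/top0.png

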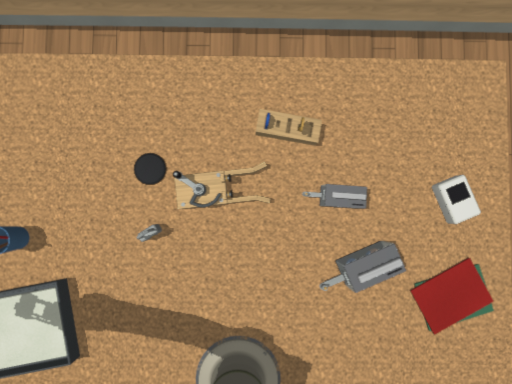

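```bash
cat > h.py <<'E'
from station import sensors, eyes, nets, robot
import cv2,numpy as np
from scipy.spatial.transform import Rotation as R
def ray(c,row,col,m=None):
    m=m or eyes.camera_model(c);K=m['mtx'];k=m['k1'];T=np.array(m['world_to_cam'])
    d=np.array([(col-K[0][2])/K[0][0],(row-K[1][2])/K[1][1]]);u=d.copy()
    for _ in range(8): u=d/(1+k*(u@u))
    return -T[:3,:3].T@T[:3,3], T[:3,:3].T@np.array([u[0],u[1],1])
def at(c,row,col,z,m=None):
    o,d=ray(c,row,col,m);return np.round((o+d*(z-o[2])/d[2])[:2],4)
def pix(c,p,m=None):
    m=m or eyes.camera_model(c);T=np.array(m['world_to_cam']);q=T[:3,:3]@np.array(p)+T[:3,3]
    u=q[:2]/q[2];u=u*(1+m['k1']*(u@u));return np.round([m['mtx'][1][1]*u[1]+m['mtx'][1][2],m['mtx'][0][0]*u[0]+m['mtx'][0][2]],1)
E
python3 - <<'E'
import cv2
im=cv2.imread('pics/top0.png')
a=cv2.resize(im[150:300,165:275],None,fx=3.6,fy=3.6,interpolation=3)
b=cv2.resize(im[150:300,295:408],None,fx=3.6,fy=3.6,interpolation=3)
cv2.imwrite('pics/crop0.png',cv2.hconcat([a,b[:,:403]]))
E
```

```text
(no output)
```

View pics/crop0.png

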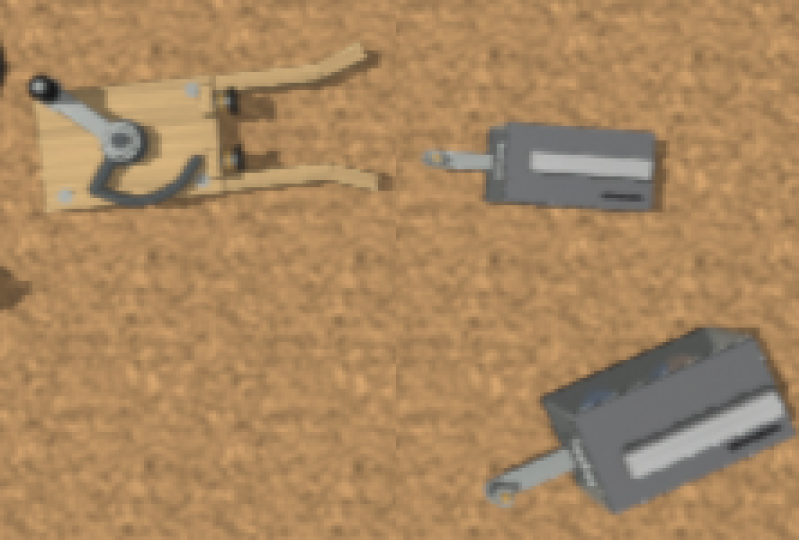

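```bash
python3 - <<'E'
from h import *
m=eyes.camera_model("top")
L=lambda x,y,z:at("top",150+y/3.6,165+x/3.6,z,m)
Q=lambda x,y,z:at("top",150+y/3.6,295+(x-396)/3.6,z,m)
b0,b1=Q(533,162,.112),Q(652,167,.112);k=Q(433,158,.067)
print('bar',b0,b1,(b0+b1)/2,np.linalg.norm(b0-b1),'keeper',k, 'lid corners',[Q(*c,.08) for c in((506,124),(655,131),(652,208),(487,201))])
big=Q(628,465,.14),Q(785,400,.14);print('big len',np.linalg.norm(big[0]-big[1]))
print('hub',L(121,140,.09),'grip',L(42,87,.114),'block back',L(37,108,.04),L(48,211,.04),'bottom edge',L(218,190,.04),'cheek tips',L(362,45,.036),L(380,178,.036))
print('buffers',L(230,100,.056),L(236,157,.056))
E
```

```text
bar [ 0.5559 -0.2618] [ 0.553  -0.3546] [ 0.55445 -0.3082 ] 0.09284530144277635 keeper [ 0.5602 -0.1916] lid corners [array([ 0.5875, -0.248 ]), array([ 0.5831, -0.3681]), array([ 0.5213, -0.3653]), array([ 0.5257, -0.2328])]
big len 0.12828550190882837
hub [0.5704 0.1162] grip [0.6096 0.1746] block back [0.599 0.193] [0.5137 0.1823] bottom edge [0.5324 0.042 ] cheek tips [ 0.655  -0.0767] [ 0.5438 -0.0925]
buffers [0.6059 0.0322] [0.5593 0.0268]
```

Two token boxes: (195,342), with a bar of about 93 mm, and (266,372), with a bar of about 128 mm. The first fits the 120 mm box with its 96 mm bar, and the crop confirms it is the smaller. The cradle is at (190,205), with the lever grip at (174,177) in its open position. Next I go above the small box.

```bash
cat >> h.py <<'E'
def go(p,yaw,ref=None):
    s=sensors.sense();R0=R.from_rotvec(s['orientation']);x=np.array([np.cos(yaw),np.sin(yaw),0]);z=np.array([0,0,-1.])
    R1=R.from_matrix(np.c_[x,np.cross(z,x),z]);print('t',round(s['t'],2),'tcp',np.round(s['tcp_pos'],4),'F',np.round(s['contact_force'],1))
    print('shift',np.round(R0.inv().apply(np.array(p)-s['tcp_pos']),4),'turn',np.round((R0.inv()*R1).as_rotvec(),4))
E
python3 -c "
from h import *
go([.52,.3,.25],2.2); go([.554,-.308,.25],1.535)"
```

```text
t 0.9 tcp [0.2099 0.6939 0.1895] F [0.  0.3 0.6]
shift [-0.4108 -0.2873 -0.0605] turn [0.     0.     0.6479]
t 0.9 tcp [0.2099 0.6939 0.1895] F [0.  0.3 0.6]
shift [-0.6194 -0.8594 -0.0605] turn [0.     0.     1.3129]
```

Call:
{"api": "jog_arm", "payload": {"motion": [[[-0.034,-0.024,-0.01,0,0,0.06,1],[-0.068,-0.048,-0.02,0,0,0.12,1],[-0.102,-0.072,-0.03,0,0,0.18,1],[-0.136,-0.096,-0.04,0,0,0.24,1],[-0.17,-0.12,-0.05,0,0,0.3,1],[-0.204,-0.144,-0.06,0,0,0.36,1],[-0.238,-0.168,-0.06,0,0,0.42,1],[-0.272,-0.192,-0.06,0,0,0.48,1],[-0.306,-0.216,-0.06,0,0,0.54,1],[-0.34,-0.24,-0.06,0,0,0.6,1],[-0.374,-0.264,-0.06,0,0,0.65,1],[-0.411,-0.287,-0.06,0,0,0.65,1]]]}}

```text
t: 1.9
tcp_pos: [0.5156, 0.3047, 0.2499]
orientation: [1.432, 2.796, 0.001]
contact_force: [0.7, 0.5, 0.3]
opening: 0.0928
grasp_force: 0.0
```

```bash
python3 -c "
from h import *
go([.554,-.308,.25],1.535)"
```

```text
t 1.9 tcp [0.5156 0.3047 0.2499] F [0.7 0.5 0.3]
shift [-5.197e-01 -3.268e-01 -3.000e-04] turn [ 5.000e-04 -2.000e-04  6.598e-01]
```

```bash
python3 -c "
from h import *
go([.58,.03,.35],1.705)"
```

```text
t 1.9 tcp [0.5156 0.3047 0.2499] F [0.7 0.5 0.3]
shift [-0.2605 -0.1082 -0.1001] turn [ 5.000e-04 -2.000e-04  4.898e-01]
```

Call:
{"api": "jog_arm", "payload": {"motion": [[[-0.035,-0.014,-0.014,0,0,0.07,1],[-0.07,-0.029,-0.028,0,0,0.14,1],[-0.105,-0.044,-0.042,0,0,0.21,1],[-0.14,-0.058,-0.056,0,0,0.28,1],[-0.175,-0.073,-0.07,0,0,0.35,1],[-0.21,-0.087,-0.084,0,0,0.42,1],[-0.245,-0.1,-0.1,0,0,0.49,1],[-0.26,-0.108,-0.1,0,0,0.49,1],[-0.26,-0.108,-0.1,0,0,0.49,1],[-0.26,-0.108,-0.1,0,0,0.49,1]]]}}

```text
t: 2.73
tcp_pos: [0.5799, 0.0318, 0.3497]
orientation: [2.066, 2.366, 0.001]
contact_force: [-0.4, 0.7, -0.3]
opening: 0.0932
grasp_force: 0.0
```

```bash
python3 - <<'E'
from h import *
m=eyes.camera_model("wrist");im=eyes.get_image("wrist")
cv2.imwrite('pics/w1.png',cv2.resize(im[...,::-1],(768,576),interpolation=3))
import pickle;pickle.dump(m,open('w1.pkl','wb'))
for n in("lever_grip","dock","cam_hook","token_box"):print(n,[(np.round(d['position']).tolist(),round(d['confidence'],2)) for d in nets.find_in("wrist",n)][:3])
u=np.array([np.cos(1.705),np.sin(1.705)]);v=np.array([-u[1],u[0]]);h=np.array([.5704,.1162])
for nm,x,y,z in(("hub",0,0,.097),("mouthL",-.203,.049,.036),("mouthR",-.203,-.049,.036),("upR",-.078,-.014,.072),("upL",-.078,.014,.072)):
    print(nm,pix("wrist",[*(h+x*u+y*v),z],m)*1.5)
go([.554,-.308,.25],1.535)
E
```

```text
lever_grip [([87.0, 263.0], 0.74), ([12.0, 314.0], 0.27)]
dock [([104.0, 260.0], 0.7)]
cam_hook [([83.0, 260.0], 0.7)]
token_box [([330.0, 216.0], 0.97), ([348.0, 123.0], 0.68), ([107.0, 257.0], 0.63)]
hub [147.6  387.45]
mouthL [340.5  342.15]
mouthR [340.65 430.65]
upR [231.9 401.4]
upL [231.9 372.6]
t 2.98 tcp [0.5796 0.0342 0.3491] F [0.1 0.  0.6]
shift [-0.3353 -0.0729  0.0991] turn [-0.0008 -0.0003  0.1753]
```

View pics/w1.png

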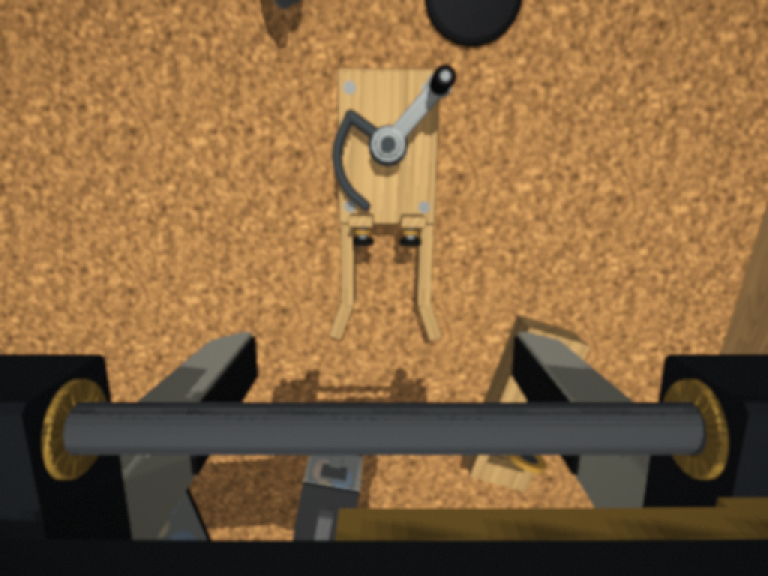

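```bash
python3 - <<'E'
from h import *
import pickle;m=pickle.load(open('w1.pkl','rb'))
L=lambda x,y,z:at("wrist",y/1.5,x/1.5,z,m)
hub=L(388,145,.095);g=L(446,74,.114);bb=L(388.5,70,.04);mo=L(386,339,.036);ch=L(386,250,.036)
print('hub',hub,'grip',g,np.linalg.norm(g-hub),'back',bb,'mouth',mo,'cheek',ch)
a=lambda p,q:np.arctan2(*(q-p)[::-1])
print(a(mo,bb),a(mo,hub),a(hub,g),np.linalg.norm(bb-mo))
E
```

```text
hub [0.5706 0.1185] grip [0.6103 0.18  ] 0.07320068305692233 back [0.5616 0.1902] mouth [ 0.5968 -0.0832] cheek [0.5832 0.0153]
1.6988410094216249 1.6999689447601039 0.9975709726548219 0.2756566705160606
```

Call:
{"api": "jog_arm", "payload": {"motion": [[[-0.035,-0.008,0.01,0,0,0.02,1],[-0.07,-0.015,0.02,0,0,0.04,1],[-0.105,-0.023,0.03,0,0,0.06,1],[-0.14,-0.031,0.04,0,0,0.08,1],[-0.175,-0.038,0.05,0,0,0.1,1],[-0.21,-0.046,0.06,0,0,0.12,1],[-0.245,-0.054,0.07,0,0,0.14,1],[-0.28,-0.062,0.08,0,0,0.165,1],[-0.31,-0.07,0.1,0,0,0.165,1],[-0.333,-0.073,0.11,0,0,0.165,1],[-0.333,-0.073,0.12,0,0,0.165,1],[-0.333,-0.073,0.12,0,0,0.165,1]]]}}

```text
t: 3.98
tcp_pos: [0.5522, -0.307, 0.2272]
orientation: [-2.251, -2.187, 0.002]
contact_force: [0.0, 0.9, 0.0]
opening: 0.0932
grasp_force: 0.0
```

```bash
python3 - <<'E'
from h import *
m=eyes.camera_model("wrist");im=eyes.get_image("wrist")
cv2.imwrite('pics/w2.png',cv2.resize(im[...,::-1],(768,576),interpolation=3))
import pickle;pickle.dump(m,open('w2.pkl','wb'))
go([.554,-.308,.088],1.535)
for p in([.5554,-.260,.112],[.5525,-.356,.112],[.5585,-.194,.067]):print(pix("wrist",p,m)*1.5)
E
```

```text
t 4.03 tcp [ 0.553  -0.3059  0.2283] F [0.4 1.1 0.4]
shift [-0.0023  0.0014  0.1403] turn [-0.0022 -0.0014  0.0085]
[200.4  388.95]
[344.25 388.35]
[ 99.15 390.6 ]
```

View pics/w2.png

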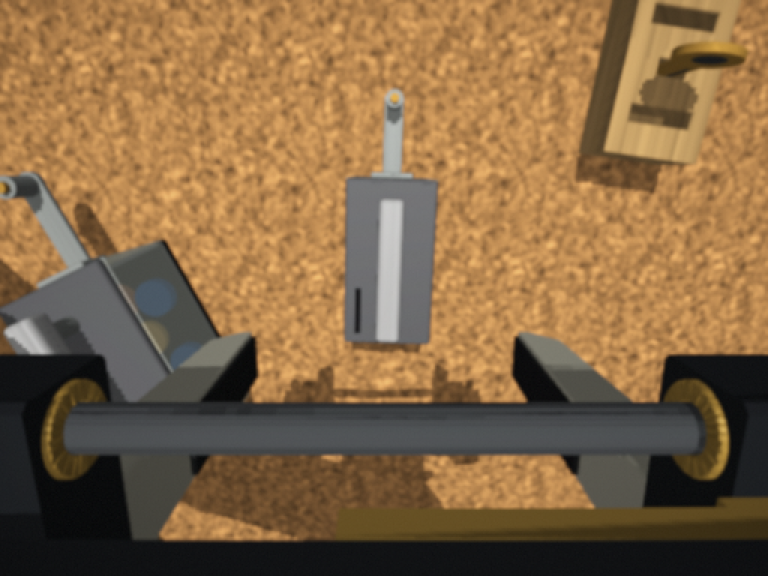

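```bash
python3 - <<'E'
from h import *
import pickle;m=pickle.load(open('w2.pkl','rb'))
L=lambda x,y,z:at("wrist",y/1.5,x/1.5,z,m)
f=L(391,199,.112);b=L(388,341,.112);k=L(394,97,.067)
c=(f+b)/2;a=lambda p,q:np.arctan2(*(q-p)[::-1])
print(f,b,c,np.linalg.norm(f-b),a(b,f),a(c,k),np.linalg.norm(k-c))
go([*c,.088],1.52)
E
```

```text
[ 0.5567 -0.2592] [ 0.5523 -0.3537] [ 0.5545  -0.30645] 0.09460237840561941 1.5242690831486705 1.515468237362118 0.11392432795500704
t 4.03 tcp [ 0.553  -0.3059  0.2283] F [0.4 1.1 0.4]
shift [-0.0007  0.0018  0.1403] turn [-0.0022 -0.0014  0.0235]
```

Call:
{"api": "jog_arm", "payload": {"motion": [[[0,0.002,0.02,0,0,0.01,0.5],[0,0.002,0.045,0,0,0.025,0.5],[0,0.002,0.07,0,0,0.025,0.5],[0,0.002,0.095,0,0,0.025,0.5],[0,0.002,0.115,0,0,0.025,0.5],[0,0.002,0.13,0,0,0.025,0.5],[0,0.002,0.138,0,0,0.025,0.5],[0,0.002,0.138,0,0,0.025,0.3],[0,0.002,0.138,0,0,0.025,0.1],[0,0.002,0.138,0,0,0.025,0],[0,0.002,0.138,0,0,0.025,0],[0,0.002,0.138,0,0,0.025,0]]], "squeeze": 25}}

```text
t: 5.03
tcp_pos: [0.5557, -0.3075, 0.0926]
orientation: [2.278, 2.161, 0.001]
contact_force: [0.3, -0.1, -0.3]
opening: 0.0177
grasp_force: 0.0
```

```bash
python3 - <<'E'
from h import *
s=sensors.sense();print(s['opening'],s['grasp_force'],s['contact_force'],s['moment'])
u=np.array([np.cos(1.70),np.sin(1.70)]);h=np.array([.5705,.1173])
for x in(-.25,-.15,-.09,-.08):
    go([*(h+(x-.078)*u),.088],1.70)
E
```

```text
0.017702621557581903 0.0 [ 0.26212857 -0.09775643 -0.28746403] [-0.02972143  0.08633791  0.01114596]
t 5.03 tcp [ 0.5557 -0.3075  0.0926] F [ 0.3 -0.1 -0.3]
shift [0.1024 0.0518 0.0047] turn [ 0.0016  0.0006 -0.182 ]
t 5.03 tcp [ 0.5557 -0.3075  0.0926] F [ 0.3 -0.1 -0.3]
shift [0.2007 0.0337 0.0046] turn [ 0.0016  0.0006 -0.182 ]
t 5.03 tcp [ 0.5557 -0.3075  0.0926] F [ 0.3 -0.1 -0.3]
shift [0.2597 0.0228 0.0045] turn [ 0.0016  0.0006 -0.182 ]
t 5.03 tcp [ 0.5557 -0.3075  0.0926] F [ 0.3 -0.1 -0.3]
shift [0.2696 0.021  0.0045] turn [ 0.0016  0.0006 -0.182 ]
```

Call:
{"api": "jog_arm", "payload": {"motion": [[[0,0,0,0,0,0,0],[0,0,0,0,0,0,0],[0,0,0,0,0,0,0],[0.012,0.006,0,0,0,-0.02,0],[0.024,0.012,0,0,0,-0.045,0],[0.038,0.019,0,0,0,-0.07,0],[0.052,0.026,0,0,0,-0.1,0],[0.066,0.033,0,0,0,-0.13,0],[0.08,0.04,0,0,0,-0.16,0],[0.095,0.048,0,0,0,-0.182,0],[0.102,0.052,0,0,0,-0.182,0],[0.102,0.052,0,0,0,-0.182,0]]], "squeeze": 25}}

```text
t: 6.03
tcp_pos: [0.6141, -0.2052, 0.0913]
orientation: [-2.069, -2.364, -0.002]
contact_force: [0.5, -0.2, 0.4]
opening: 0.0004
grasp_force: 0.0
```

```bash
python3 - <<'E'
from h import *
m=eyes.camera_model("wrist");im=eyes.get_image("wrist")
cv2.imwrite('pics/w3.png',cv2.resize(im[...,::-1],(768,576),interpolation=3))
import pickle;pickle.dump(m,open('w3.pkl','wb'))
u=np.array([np.cos(1.70),np.sin(1.70)]);h=np.array([.5705,.1173])
s=sensors.sense();print(s['grasp_force'],s['opening'])
for x in(-.15,-.09,-.08):
    go([*(h+(x-.078)*u),s['tcp_pos'][2]],1.70)
E
```

```text
0.0 0.00034183854869411804
t 6.08 tcp [ 0.613  -0.207   0.0914] F [-0.9 -0.8  0.4]
shift [ 0.0991 -0.0002  0.    ] turn [-0.     -0.0001  0.0016]
t 6.08 tcp [ 0.613  -0.207   0.0914] F [-0.9 -0.8  0.4]
shift [ 1.591e-01 -1.000e-04  0.000e+00] turn [-0.     -0.0001  0.0016]
t 6.08 tcp [ 0.613  -0.207   0.0914] F [-0.9 -0.8  0.4]
shift [ 1.691e-01 -1.000e-04  0.000e+00] turn [-0.     -0.0001  0.0016]
```

View pics/w3.png

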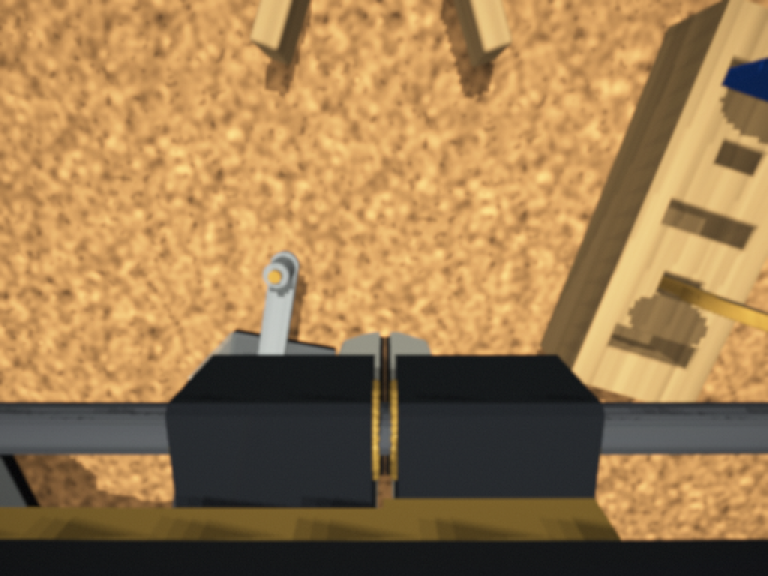

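```bash
python3 - <<'E'
from h import *
import pickle;m=pickle.load(open('w3.pkl','rb'))
print(at("wrist",276/1.5,275/1.5,.067,m), [at("wrist",r/1.5,c/1.5,.08,m) for r,c in((331,236),(349,335))])
im=eyes.get_image("top");p=np.array(eyes.get_image("scene"))
a=cv2.resize(im[150:250,280:400,::-1],None,fx=4,fy=4,interpolation=3)
b=cv2.resize(p[180:305,120:235,::-1],None,fy=3.2,fx=2.75,interpolation=3)
cv2.imwrite('pics/c4.png',cv2.hconcat([a,b[:400]]))
E
```

```text
[ 0.5609 -0.194 ] [array([ 0.5482, -0.2183]), array([ 0.5931, -0.2209])]
```

View pics/c4.png

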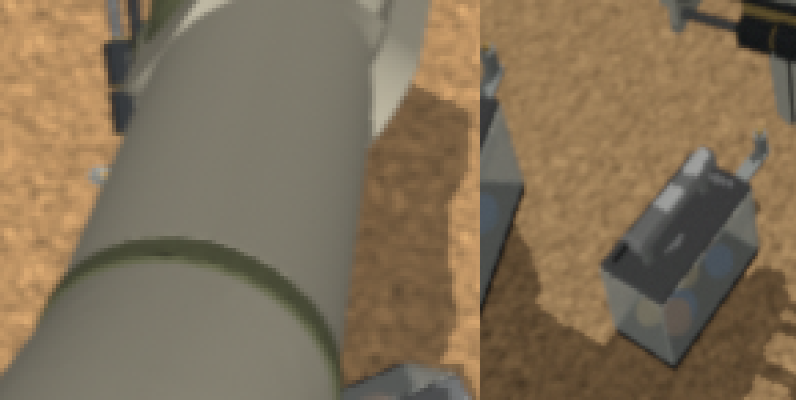

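```bash
python3 - <<'E'
from h import *
m=eyes.camera_model("scene")
def P(n,p):
    r,c=pix("scene",p,m);print(n,'crop x',round(480+(c-120)*2.75),'y',round((r-180)*3.2))
for z in(.098,.105,.112):P('front%g'%z,[.5567,-.2592,z]);P('rear%g'%z,[.5523,-.3537,z])
P('keeper',[.5607,-.193,.067])
u=np.array([np.cos(1.518),np.sin(1.518)]);v=np.array([-u[1],u[0]]);c=np.array([.5545,-.3065])
for a,b in((-.06,.032),(-.06,-.032),(.06,-.032)):
  for z in (0,.08):P(('corner',a,b,z),[*(c+a*u+b*v),z])
for z in (.0,.06,.09):P('tip z%g'%z,[.613,-.207,z])
E
```

```text
front0.098 crop x 709 y 160
rear0.098 crop x 636 y 253
front0.105 crop x 708 y 154
rear0.105 crop x 635 y 246
front0.112 crop x 707 y 147
rear0.112 crop x 633 y 240
keeper crop x 758 y 132
('corner', -0.06, 0.032, 0) crop x 615 y 332
('corner', -0.06, 0.032, 0.08) crop x 598 y 264
('corner', -0.06, -0.032, 0) crop x 676 y 372
('corner', -0.06, -0.032, 0.08) crop x 662 y 303
('corner', 0.06, -0.032, 0) crop x 759 y 252
('corner', 0.06, -0.032, 0.08) crop x 752 y 182
tip z0 crop x 805 y 225
tip z0.06 crop x 802 y 173
tip z0.09 crop x 800 y 146
```

```bash
python3 - <<'E'
from h import *
im=eyes.get_image("scene")[...,::-1].copy()
cv2.imwrite('pics/c5.png',cv2.resize(im[120:270,140:310],None,fx=4,fy=4,interpolation=3)[:600])
m=eyes.camera_model("scene");s=sensors.sense()
print(s['tcp_pos'],s['opening'],s['q'])
for z in (0,.09,.11,.155):
    r,c=pix("scene",[*s['tcp_pos'][:2],z],m);print(z,round((c-140)*4),round((r-120)*4))
E
```

```text
[ 0.6118309  -0.20939857  0.09160229] 0.00036626574709560473 [ 0.00393453  0.64703648  0.36949575  1.88495194 -0.35494547  0.67405783
  0.71292568]
0 390 523
0.09 382 424
0.11 380 400
0.155 375 344
```

View pics/c5.png

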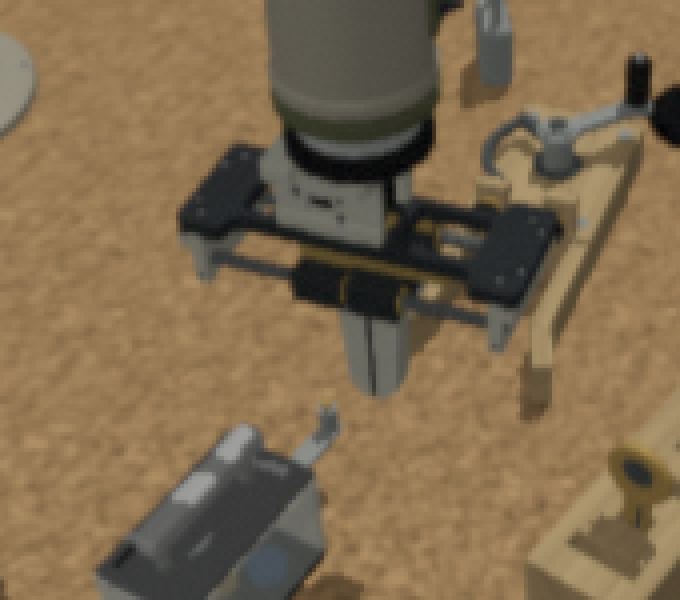

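```bash
python3 - <<'E'
from h import *
import pickle;m=pickle.load(open('w3.pkl','rb'))
T=np.array(m['world_to_cam']);print('cam pos',-T[:3,:3].T@T[:3,3],'axes',np.round(T[2,:3],3))
p=np.array([.613,-.207,.0914])
for d in(0,.01,.02,.03,.04):print(d,pix("wrist",p+[0,0,d],m)*1.5)
E
```

```text
cam pos [ 0.60477795 -0.139865    0.28716129] axes [ 0.031 -0.236 -0.971]
0 [333.9  382.65]
0.01 [342.  382.5]
0.02 [351.   382.35]
0.03 [360.9 382.2]
0.04 [372.  382.2]
```

The box hasn't moved. Both the scene and wrist views put the fingertips about 22 mm higher than the reported TCP, so the fingers shut above the bar. I'll go back and descend lower, checking force.

```bash
python3 -c "
from h import *
go([.5545,-.3065,.15],1.518)"
```

```text
t 6.23 tcp [ 0.6118 -0.2094  0.0916] F [-0.9 -0.1 -0.1]
shift [-0.0891 -0.0692 -0.0583] turn [-0.0003  0.0007  0.1802]
```

Call:
{"api": "jog_arm", "payload": {"motion": [[[0,0,-0.03,0,0,0,0.2],[0,0,-0.058,0,0,0,0.5],[-0.015,-0.012,-0.058,0,0,0.03,0.5],[-0.035,-0.027,-0.058,0,0,0.07,0.5],[-0.055,-0.042,-0.058,0,0,0.11,0.5],[-0.075,-0.057,-0.058,0,0,0.15,0.5],[-0.091,-0.0695,-0.058,0,0,0.182,0.5],[-0.091,-0.0695,-0.04,0,0,0.182,0.5],[-0.091,-0.0695,-0.02,0,0,0.182,0.5],[-0.091,-0.0695,0,0,0,0.182,0.5],[-0.091,-0.0695,0.006,0,0,0.182,0.5],[-0.091,-0.0695,0.006,0,0,0.182,0.5]]]}}

```text
t: 7.23
tcp_pos: [0.5535, -0.3079, 0.084]
orientation: [-2.28, -2.158, 0.002]
contact_force: [0.3, -0.2, 0.8]
opening: 0.047
grasp_force: 0.0
```

Call:
{"api": "jog_arm", "payload": {"motion": [[[0,0,0.003,0,0,0,0.5],[0,0,0.006,0,0,0,0.5],[0,0,0.009,0,0,0,0.5],[0,0,0.012,0,0,0,0.5],[0,0,0.012,0,0,0,0.5]]]}}

```text
t: 7.65
tcp_pos: [0.5552, -0.3072, 0.0734]
orientation: [-2.279, -2.162, -0.0]
contact_force: [-0.0, 0.3, -0.1]
opening: 0.0465
grasp_force: 0.0
```

Call:
{"api": "jog_arm", "payload": {"motion": [[[0,0,0.003,0,0,0,0.5],[0,0,0.006,0,0,0,0.4],[0,0,0.006,0,0,0,0.2],[0,0,0.006,0,0,0,0.1],[0,0,0.006,0,0,0,0.1],[0,0,0.006,0,0,0,0],[0,0,0.006,0,0,0,0],[0,0,0.006,0,0,0,0],[0,0,0.006,0,0,0,0],[0,0,0.006,0,0,0,0]]], "squeeze": 25}}

```text
t: 8.48
tcp_pos: [0.5551, -0.3074, 0.0676]
orientation: [-2.28, -2.162, 0.0]
contact_force: [-0.6, -0.9, -0.1]
opening: 0.0159
grasp_force: 25.0
```

Call:
{"api": "jog_arm", "payload": {"motion": [[[0.006,0.003,0,0,0,-0.01,0],[0.014,0.007,0,0,0,-0.025,0],[0.026,0.013,0,0,0,-0.045,0],[0.038,0.019,0,0,0,-0.07,0],[0.052,0.026,0,0,0,-0.1,0],[0.066,0.033,0,0,0,-0.13,0],[0.08,0.04,0,0,0,-0.16,0],[0.092,0.047,0,0,0,-0.175,0],[0.1,0.051,0,0,0,-0.182,0],[0.102,0.052,0,0,0,-0.182,0],[0.102,0.052,0,0,0,-0.182,0]]]}}

```text
t: 9.4
tcp_pos: [0.6133, -0.2061, 0.0674]
orientation: [-2.07, -2.362, -0.002]
contact_force: [1.0, 2.3, 3.3]
opening: 0.0158
grasp_force: 25.0
```

```bash
python3 - <<'E'
from h import *
m=eyes.camera_model("wrist");im=eyes.get_image("wrist")
cv2.imwrite('pics/w6.png',cv2.resize(im[...,::-1],(768,576),interpolation=3))
import pickle;pickle.dump(m,open('w6.pkl','wb'))
u=np.array([np.cos(1.70),np.sin(1.70)]);h=np.array([.5705,.1173]);v=np.array([-u[1],u[0]])
s=sensors.sense();print(s['grasp_force'],s['opening'],s['moment'])
for x in(-.15,-.09,-.08): go([*(h+(x-.078)*u),s['tcp_pos'][2]],1.70)
for y in(.049,-.049):print('tip',pix("wrist",[*(h-.203*u+y*v),.036],m)*1.5)
E
```

```text
25.002028942108154 0.016073193990344205 [ 0.6255446  -0.44664702  0.00744636]
t 9.45 tcp [ 0.6132 -0.2062  0.0674] F [0.4 2.2 1.6]
shift [ 0.0983 -0.0005  0.0002] turn [ 0.0004 -0.0016  0.0015]
t 9.45 tcp [ 0.6132 -0.2062  0.0674] F [0.4 2.2 1.6]
shift [ 0.1583 -0.0005  0.0003] turn [ 0.0004 -0.0016  0.0015]
t 9.45 tcp [ 0.6132 -0.2062  0.0674] F [0.4 2.2 1.6]
shift [ 0.1683 -0.0004  0.0003] turn [ 0.0004 -0.0016  0.0015]
tip [ 31.65 269.85]
tip [ 32.4  499.35]
```

View pics/w6.png

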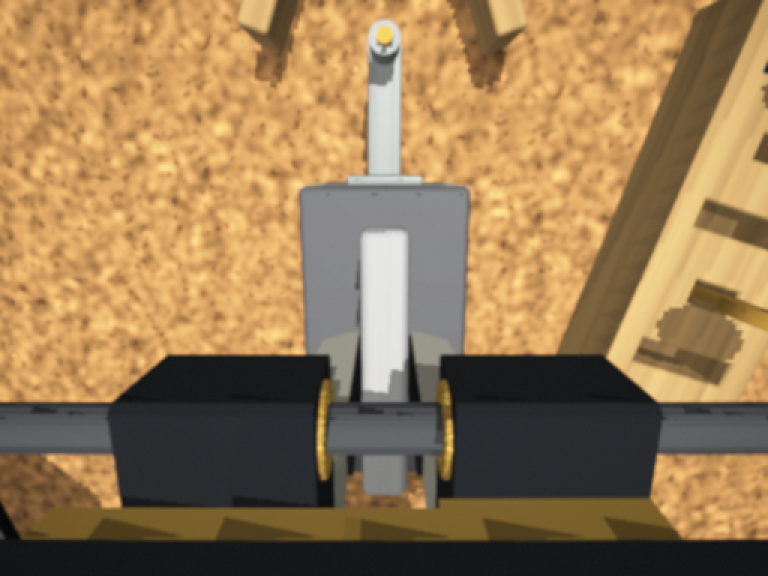

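Call:
{"api": "jog_arm", "payload": {"motion": [[[0.008,0,0,0,0,0,0],[0.02,0,0,0,0,0,0],[0.035,0,0,0,0,0,0],[0.05,0,0,0,0,0,0],[0.065,0,0,0,0,0,0],[0.08,0,0,0,0,0,0],[0.09,0,0,0,0,0,0],[0.098,0,0,0,0,0,0],[0.105,0,0,0,0,0,0],[0.112,0,0,0,0,0,0],[0.12,0,0,0,0,0,0]]]}}

```text
t: 10.37
tcp_pos: [0.5973, -0.0904, 0.0676]
orientation: [2.074, 2.357, -0.001]
contact_force: [1.4, -5.1, 4.4]
opening: 0.0156
grasp_force: 25.0
```

Call:
{"api": "jog_arm", "payload": {"motion": [[[0.006,0,0,0,0,0,0],[0.012,0,0,0,0,0,0],[0.018,0,0,0,0,0,0],[0.024,0,0,0,0,0,0],[0.03,0,0,0,0,0,0],[0.036,0,0,0,0,0,0],[0.036,0,0,0,0,0,0]]]}}

```text
t: 10.95
tcp_pos: [0.5926, -0.053, 0.0676]
orientation: [2.073, 2.36, 0.0]
contact_force: [0.2, -2.3, 6.5]
opening: 0.0157
grasp_force: 25.0
```

```bash
cat > f.py <<'E'
from h import *
s=sensors.sense();u=np.array([np.cos(1.70),np.sin(1.70)]);h=np.array([.5705,.1173]);v=np.array([-u[1],u[0]])
d=s['tcp_pos'][:2]-h;F=s['contact_force'];print('t',s['t'],'box x',d@u+.078,'y',d@v,'Fx',F[:2]@u,'Fy',F[:2]@v,'Fz',F[2],'M',s['moment'],s['opening'])
E
python3 f.py
```

```text
t 10.95 box x -0.09370619455489616 y 7.303327536783928e-05 Fx -2.357270845125632 Fy 0.07049489823797875 Fz 6.483497403821596 M [-0.74059369 -0.0026779  -0.05692955] 0.01573115987051764
```

Call:
{"api": "jog_arm", "payload": {"motion": [[[0.002,0,0,0,0,0,0],[0.004,0,0,0,0,0,0],[0.006,0,0,0,0,0,0],[0.008,0,0,0,0,0,0],[0.01,0,0,0,0,0,0],[0.01,0,0,0,0,0,0]]]}}

```text
t: 11.45
tcp_pos: [0.5913, -0.0443, 0.0676]
orientation: [2.074, 2.359, -0.0]
contact_force: [0.4, -4.7, 6.1]
opening: 0.0157
grasp_force: 25.0
```

Call:
{"api": "jog_arm", "payload": {"motion": [[[0.001,0,0,0,0,0,0],[0.002,0,0,0,0,0,0],[0.002,0,0,0,0,0,0]]]}}

```text
t: 11.7
tcp_pos: [0.5911, -0.0426, 0.0676]
orientation: [2.074, 2.358, -0.001]
contact_force: [0.2, -4.6, 5.1]
opening: 0.0158
grasp_force: 25.0
```

Call:
{"api": "jog_arm", "payload": {"motion": [[[0.001,0,0,0,0,0,0],[0.002,0,0,0,0,0,0],[0.002,0,0,0,0,0,0]]]}}

```text
t: 11.95
tcp_pos: [0.5908, -0.0407, 0.0676]
orientation: [2.074, 2.358, -0.001]
contact_force: [0.3, -5.1, 4.7]
opening: 0.0155
grasp_force: 25.0
```

Call:
{"api": "jog_arm", "payload": {"motion": [[[0.001,0,0,0,0,0,0],[0.002,0,0,0,0,0,0],[0.002,0,0,0,0,0,0]]]}}

```text
t: 12.2
tcp_pos: [0.5906, -0.0387, 0.0676]
orientation: [2.074, 2.358, -0.001]
contact_force: [1.0, -4.5, 5.3]
opening: 0.0159
grasp_force: 25.0
```

Call:
{"api": "jog_arm", "payload": {"motion": [[[0.0005,0,0,0,0,0,0],[0.001,0,0,0,0,0,0],[0.001,0,0,0,0,0,0]]]}}

```text
t: 12.45
tcp_pos: [0.5905, -0.0378, 0.0676]
orientation: [2.074, 2.358, -0.001]
contact_force: [-0.2, -6.0, 4.4]
opening: 0.0158
grasp_force: 25.0
```

```bash
python3 f.py
```

```text
t 12.45 box x -0.07839502882695813 y 0.00019885799728801314 Fx -5.898712608812058 Fy 1.0116995106277225 Fz 4.377459951976342 M [-1.42544888 -0.13340854 -0.03161493] 0.01579329801001705
```

Call:
{"api": "jog_arm", "payload": {"motion": [[[0.0005,0,0,0,0,0,0],[0.001,0,0,0,0,0,0],[0.001,0,0,0,0,0,0]]]}}

```text
t: 12.7
tcp_pos: [0.5903, -0.0368, 0.0676]
orientation: [2.074, 2.358, -0.001]
contact_force: [1.1, -5.4, 4.8]
opening: 0.0156
grasp_force: 25.0
```

Call:
{"api": "jog_arm", "payload": {"motion": [[[0.0005,0,0,0,0,0,0],[0.001,0,0,0,0,0,0],[0.001,0,0,0,0,0,0]]]}}

```text
t: 12.95
tcp_pos: [0.5902, -0.0359, 0.0676]
orientation: [2.074, 2.358, -0.001]
contact_force: [0.5, -5.0, 6.5]
opening: 0.0158
grasp_force: 25.0
```

Call:
{"api": "jog_arm", "payload": {"motion": [[[0.0005,0,0,0,0,0,0],[0.001,0,0,0,0,0,0],[0.001,0,0,0,0,0,0]]]}}

```text
t: 13.2
tcp_pos: [0.5901, -0.0348, 0.0676]
orientation: [2.074, 2.358, -0.001]
contact_force: [0.1, -6.2, 5.3]
opening: 0.0157
grasp_force: 25.0
```

Call:
{"api": "jog_arm", "payload": {"motion": [[[0.0005,0,0,0,0,0,0],[0.001,0,0,0,0,0,0],[0.001,0,0,0,0,0,0]]]}}

```text
t: 13.45
tcp_pos: [0.5899, -0.0338, 0.0676]
orientation: [2.074, 2.358, -0.001]
contact_force: [0.8, -6.0, 5.0]
opening: 0.0156
grasp_force: 25.0
```

```bash
python3 f.py
```

```text
t 13.45 box x -0.07437314918892322 y 0.00018793127704614193 Fx -6.034861700071436 Fy -0.04424376590385584 Fz 4.999768545269158 M [-1.37412194e+00 -1.29289193e-01 -4.61655323e-04] 0.015587740686727516
```

Call:
{"api": "jog_arm", "payload": {"motion": [[[0.0005,0,0,0,0,0,0],[0.001,0,0,0,0,0,0],[0.001,0,0,0,0,0,0]]]}}

```text
t: 13.7
tcp_pos: [0.5898, -0.0329, 0.0676]
orientation: [2.074, 2.358, -0.001]
contact_force: [0.5, -5.3, 4.8]
opening: 0.0159
grasp_force: 25.0
```

Call:
{"api": "jog_arm", "payload": {"motion": [[[0.0005,0,0,0,0,0,0],[0.001,0,0,0,0,0,0],[0.001,0,0,0,0,0,0]]]}}

```text
t: 13.95
tcp_pos: [0.5897, -0.0319, 0.0676]
orientation: [2.074, 2.358, -0.001]
contact_force: [0.9, -4.2, 5.4]
opening: 0.0155
grasp_force: 25.0
```

```bash
python3 f.py; python3 - <<'E'
from h import *
m=eyes.camera_model("wrist");im=eyes.get_image("wrist")
cv2.imwrite('pics/w7.png',cv2.resize(im[:,:,::-1],(768,576),interpolation=3))
import pickle;pickle.dump(m,open('w7.pkl','wb'))
E
```

```text
t 13.95 box x -0.07242434631615528 y 0.0001900608193688915 Fx -4.290981413491368 Fy -0.3829051955872479 Fz 5.417393908630057 M [-1.53490489 -0.15544819 -0.05515918] 0.015514061009128045
```

View pics/w7.png

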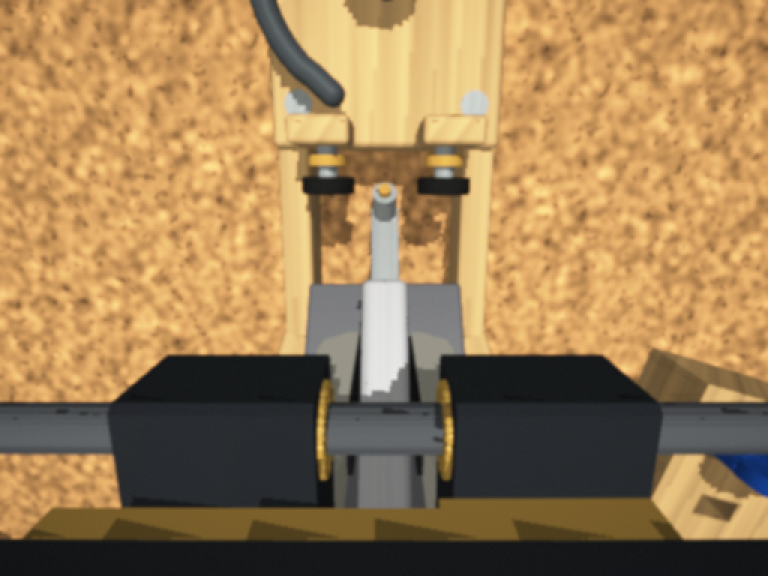

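```bash
python3 - <<'E'
from h import *
import pickle
u=np.array([np.cos(1.70),np.sin(1.70)]);h=np.array([.5705,.1173]);v=np.array([-u[1],u[0]])
for f,P in(('w6.pkl',dict(keep=(385,37,.067),lid=(385,187,.08),bar=(385,230,.112),barr=(385,495,.112))),('w7.pkl',dict(keep=(385,190,.067),keep2=(385,190,.04),lid=(385,285,.08),lid2=(385,285,.065),bar=(385,283,.112),bar2=(385,283,.1),buf=(385,185,.056),up=(385,140,.072)))):
    m=pickle.load(open(f,'rb'))
    for n,(c,r,z) in P.items():
        p=at("wrist",r/1.5,c/1.5,z,m)-h;print(f,n,z,np.round([p@u+.078,p@v],4))
s=eyes.get_image("scene")[...,::-1]
cv2.imwrite('pics/c8.png',cv2.resize(s[110:235,190:350],None,fx=4.8,fy=4.8,interpolation=3))
E
```

```text
w6.pkl keep 0.067 [-0.1346 -0.0002]
w6.pkl lid 0.08 [-0.1885 -0.0004]
w6.pkl bar 0.112 [-0.2005 -0.0004]
w6.pkl barr 0.112 [-0.2953 -0.0007]
w7.pkl keep 0.067 [-0.0143  0.0004]
w7.pkl keep2 0.04 [-0.0154  0.0004]
w7.pkl lid 0.08 [-0.0498  0.0005]
w7.pkl lid2 0.065 [-0.0534  0.0004]
w7.pkl bar 0.112 [-0.0415  0.0005]
w7.pkl bar2 0.1 [-0.0444  0.0005]
w7.pkl buf 0.056 [-0.0127  0.0004]
w7.pkl up 0.072 [0.0044 0.0004]
```

View pics/c8.png

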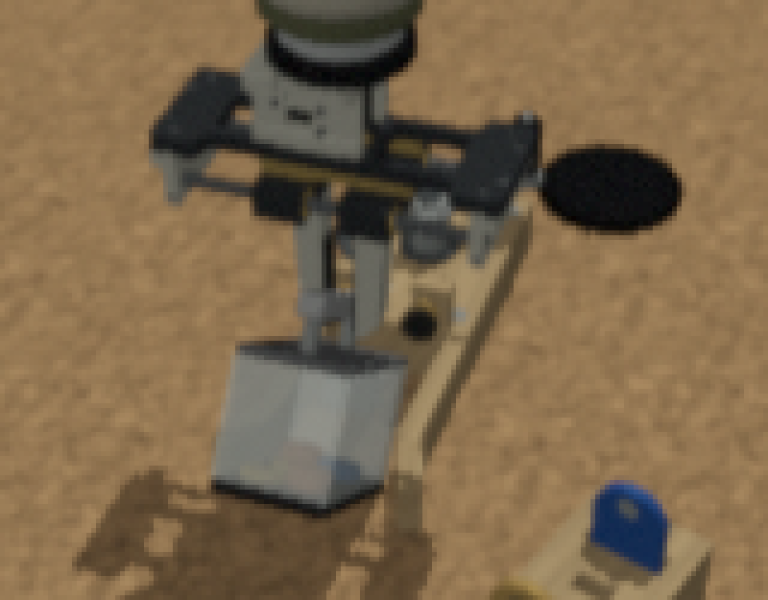

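The scene shows the box has tipped nose-down and slipped in the grip, because I pushed it at the height of the bar. I'll ease the grip and draw it back so it settles flat, then push it low from behind instead.

Call:
{"api": "jog_arm", "payload": {"motion": [[[-0.002,0,0,0,0,0,0],[-0.006,0,0,0,0,0,0],[-0.01,0,0,0,0,0,0],[-0.015,0,0,0,0,0,0],[-0.02,0,0,0,0,0,0],[-0.025,0,0,0,0,0,0],[-0.03,0,0,0,0,0,0],[-0.03,0,0,0,0,0,0]]], "squeeze": 8}}

```text
t: 14.72
tcp_pos: [0.5934, -0.0611, 0.0676]
orientation: [-2.075, -2.359, -0.0]
contact_force: [0.6, -1.3, 6.5]
opening: 0.016
grasp_force: 8.0
```

```bash
python3 f.py; cat > k.py <<'E'
from h import *
# box pitch from wrist rows at column of TCP line: lid front / bar front via brightness profile
im=cv2.cvtColor(eyes.get_image("wrist"),cv2.COLOR_RGB2HSV)
for c in(228,257):
    p=im[:,c].astype(int);print(c,[(r,p[r,1],p[r,2]) for r in range(90,236,6)])
for d in nets.trace("wrist","keeper_pin")[:2]:
    r,c=np.nonzero(d['mask']);print('trace',d['confidence'],r.min(),r.max(),c.min(),c.max())
E
python3 k.py
```

```text
t 14.7167 box x -0.10184016332219135 y 0.000303089680825092 Fx -1.4067889939522502 Fy -0.3970880294122693 Fz 6.496075691444051 M [-0.34320299 -0.05161849  0.00335837] 0.015966653417526636
228 [(90, np.int64(146), np.int64(129)), (96, np.int64(147), np.int64(120)), (102, np.int64(146), np.int64(133)), (108, np.int64(146), np.int64(115)), (114, np.int64(145), np.int64(109)), (120, np.int64(144), np.int64(115)), (126, np.int64(142), np.int64(187)), (132, np.int64(136), np.int64(228)), (138, np.int64(140), np.int64(217)), (144, np.int64(140), np.int64(213)), (150, np.int64(141), np.int64(214)), (156, np.int64(138), np.int64(221)), (162, np.int64(139), np.int64(213)), (168, np.int64(134), np.int64(230)), (174, np.int64(4), np.int64(131)), (180, np.int64(5), np.int64(159)), (186, np.int64(3), np.int64(157)), (192, np.int64(2), np.int64(156)), (198, np.int64(3), np.int64(155)), (204, np.int64(3), np.int64(156)), (210, np.int64(2), np.int64(155)), (216, np.int64(3), np.int64(155)), (222, np.int64(8), np.int64(154)), (228, np.int64(28), np.int64(153)), (234, np.int64(28), np.int64(153))]
257 
[... 202 characters left out ...]
64(216)), (126, np.int64(7), np.int64(219)), (132, np.int64(5), np.int64(221)), (138, np.int64(6), np.int64(223)), (144, np.int64(5), np.int64(226)), (150, np.int64(4), np.int64(228)), (156, np.int64(3), np.int64(230)), (162, np.int64(3), np.int64(232)), (168, np.int64(3), np.int64(233)), (174, np.int64(4), np.int64(135)), (180, np.int64(2), np.int64(161)), (186, np.int64(2), np.int64(218)), (192, np.int64(1), np.int64(240)), (198, np.int64(1), np.int64(240)), (204, np.int64(1), np.int64(239)), (210, np.int64(1), np.int64(239)), (216, np.int64(1), np.int64(238)), (222, np.int64(1), np.int64(238)), (228, np.int64(1), np.int64(238)), (234, np.int64(0), np.int64(237))]
trace 0.71 88 338 202 311
```

Call:
{"api": "jog_arm", "payload": {"motion": [[[-0.005,0,0,0,0,0,0],[-0.01,0,0,0,0,0,0],[-0.015,0,0,0,0,0,0],[-0.02,0,0,0,0,0,0],[-0.025,0,0,0,0,0,0],[-0.03,0,0,0,0,0,0],[-0.035,0,0,0,0,0,0],[-0.035,0,0,0,0,0,0]]], "squeeze": 4}}

```text
t: 15.48
tcp_pos: [0.5978, -0.097, 0.0674]
orientation: [2.075, 2.358, -0.001]
contact_force: [0.7, -0.6, -3.6]
opening: 0.0158
grasp_force: 4.0
```

```bash
cat > k.py <<'E'
from h import *
im=cv2.cvtColor(eyes.get_image("wrist"),cv2.COLOR_RGB2HSV)
p=im[:,257].astype(int);print(' '.join(f"{r}:{p[r,1]}/{p[r,2]}" for r in range(20,236,4)))
E
python3 f.py; python3 k.py
```

```text
t 15.4833 box x -0.13801452490190746 y 0.0005539379019278896 Fx -0.7092111805246931 Fy -0.5654919544119098 Fz -3.5744125500690496 M [-0.02646467  0.06162038  0.00400957] 0.015792508893163384
20:146/117 24:147/109 28:145/120 32:8/202 36:90/229 40:160/238 44:161/238 48:151/197 52:6/174 56:5/103 60:6/121 64:8/124 68:6/123 72:8/124 76:5/199 80:5/210 84:6/210 88:6/210 92:5/209 96:5/209 100:5/209 104:6/210 108:6/210 112:6/209 116:6/209 120:6/209 124:5/208 128:6/207 132:5/206 136:9/120 140:6/203 144:6/159 148:4/120 152:4/127 156:6/130 160:6/131 164:6/130 168:8/131 172:4/129 176:2/130 180:2/130 184:3/146 188:3/194 192:2/223 196:3/226 200:3/227 204:3/226 208:2/227 212:2/225 216:1/225 220:2/225 224:2/226 228:2/225 232:1/224
```

Call:
{"api": "jog_arm", "payload": {"motion": [[[0,0,0.001,0,0,0,0],[0,0,0,0,0,0,0.2],[0,0,0,0,0,0,0.3],[0,0,0,0,0,0,0.5],[0,0,0,0,0,0,0.6],[0,0,0,0,0,0,0.6],[0,0,-0.03,0,0,0,0.6],[0,0,-0.065,0,0,0,0.6],[0,0,-0.09,0,0,0,0.6],[0,0,-0.09,0,0,0,0.6]]], "squeeze": 3}}

```text
t: 16.37
tcp_pos: [0.6004, -0.0962, 0.1624]
orientation: [2.07, 2.355, 0.007]
contact_force: [0.7, -1.0, 0.2]
opening: 0.0558
grasp_force: 0.0
```

```bash
python3 f.py; python3 - <<'E'
from h import *
m=eyes.camera_model("wrist");im=eyes.get_image("wrist")
import pickle;pickle.dump(m,open('w9.pkl','wb'))
s=eyes.get_image("scene")
a=cv2.resize(im[:,:,::-1],(480,360),interpolation=3);b=cv2.resize(s[110:235,190:297,::-1],None,fx=2.88,fy=2.88,interpolation=3)
cv2.imwrite('pics/c9.png',cv2.hconcat([a,b[:360]]))
E
```

```text
t 16.3667 box x -0.13754567567731324 y -0.002195871181916976 Fx -1.0555579607780026 Fy -0.6132956109990632 Fz 0.1698497799037034 M [-0.0533739  -0.06377547 -0.03121671] 0.05581153246765421
```

View pics/c9.png

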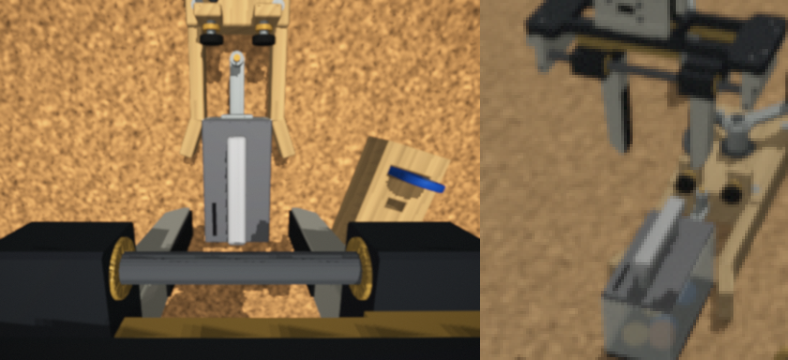

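The box now stands flat and upright in the mouth, with the keeper at about (237,58) and the bar from (235,137) to (235,242) in the left panel. I have now viewed 12 pictures, which is over the limit of 10, so from here I work by numbers only.

```bash
python3 - <<'E'
from h import *
import pickle;m=pickle.load(open('w9.pkl','rb'))
u=np.array([np.cos(1.70),np.sin(1.70)]);h=np.array([.5705,.1173]);v=np.array([-u[1],u[0]])
k=512/480
for n,(c,r,z) in dict(keep=(237,58,.067),lidf=(236,118,.08),lidr=(237,242,.08),barf=(235,137,.112),barr=(235,242,.112),bufL=(211,40,.056),bufR=(263,40,.056)).items():
    p=at("wrist",r*k,c*k,z,m)-h;print(n,np.round([p@u+.078,p@v],4))
s=-.29
go([*(h+(s-.078)*u),.162],1.70);go([*(h+(s-.078)*u),.023],1.70)
E
```

```text
keep [-0.0298  0.0007]
lidf [-0.0822  0.0017]
lidr [-0.2028  0.001 ]
barf [-0.096   0.0022]
barr [-0.1877  0.0027]
bufL [-0.0128  0.0246]
bufR [-0.0126 -0.0232]
t 16.47 tcp [ 0.5984 -0.0951  0.1585] F [-0.2 -0.4 -0.5]
shift [-0.1538 -0.0003 -0.0035] turn [0.0023 0.0001 0.0001]
t 16.47 tcp [ 0.5984 -0.0951  0.1585] F [-0.2 -0.4 -0.5]
shift [-0.1538 -0.0007  0.1355] turn [0.0023 0.0001 0.0001]
```

```bash
python3 - <<'E'
from h import *
u=np.array([np.cos(1.70),np.sin(1.70)]);h=np.array([.5705,.1173]);v=np.array([-u[1],u[0]])
m=eyes.camera_model("top")
for n,(r,c,z) in dict(fob=(121,267,.11),key=(124,303,.12),key2=(131,302,.12),fob2=(128,267,.1),rackLL=(135,256,.05),rackLR=(144,320,.05)).items():
    p=at("top",r,c,z,m)-h;print(n,np.round([p@u+.078,p@v],4))
E
```

```text
fob [-0.1384 -0.166 ]
key [-0.2364 -0.1435]
key2 [-0.2311 -0.1242]
fob2 [-0.1368 -0.1485]
rackLL [-0.106  -0.1424]
rackLR [-0.2927 -0.093 ]
```

Call:
{"api": "jog_arm", "payload": {"motion": [[[-0.02,0,0,0,0,0,0.4],[-0.05,0,0,0,0,0,0.2],[-0.08,0,0,0,0,0,0],[-0.11,0,0,0,0,0,0],[-0.134,0,0.01,0,0,0,0],[-0.134,0,0.035,0,0,0,0],[-0.134,0,0.06,0,0,0,0],[-0.134,0,0.085,0,0,0,0],[-0.134,0,0.11,0,0,0,0],[-0.134,0,0.125,0,0,0,0],[-0.134,0,0.137,0,0,0,0],[-0.134,0,0.137,0,0,0,0]]], "squeeze": 20}}

```text
t: 17.47
tcp_pos: [0.613, -0.2274, 0.017]
orientation: [-2.071, -2.356, 0.003]
contact_force: [-0.5, 0.8, 0.2]
opening: 0.0008
grasp_force: 0.0
```

```bash
python3 f.py
```

```text
t 17.4667 box x -0.2692546121919043 y 0.0022551879026621716 Fx 0.834140971854687 Fy 0.4311806730306529 Fz 0.1548515657980778 M [-0.03611395  0.08351467  0.01872828] 0.0007653384547535093
```

Call:
{"api": "jog_arm", "payload": {"motion": [[[0.02,0,0,0,0,0,0],[0.04,0,0,0,0,0,0],[0.052,0,0,0,0,0,0],[0.058,0,0,0,0,0,0],[0.064,0,0,0,0,0,0],[0.07,0,0,0,0,0,0],[0.076,0,0,0,0,0,0],[0.082,0,0,0,0,0,0]]]}}

```text
t: 18.13
tcp_pos: [0.6047, -0.1475, 0.0208]
orientation: [2.074, 2.358, -0.0]
contact_force: [1.3, -3.0, 0.3]
opening: 0.0003
grasp_force: 1.6
```

```bash
python3 f.py
```

```text
t 18.1333 box x -0.18896749074435337 y 0.00015479565041332847 Fx -3.1456396744505923 Fy -0.8972446869701447 Fz 0.33020821883503704 M [-0.74137888  0.01323719  0.06032621] 0.0002697055740191885
```

Call:
{"api": "jog_arm", "payload": {"motion": [[[0.006,0,0,0,0,0,0],[0.012,0,0,0,0,0,0],[0.018,0,0,0,0,0,0],[0.024,0,0,0,0,0,0],[0.03,0,0,0,0,0,0],[0.03,0,0,0,0,0,0]]]}}

```text
t: 18.63
tcp_pos: [0.6006, -0.1153, 0.0206]
orientation: [-2.071, -2.361, -0.001]
contact_force: [-0.3, -0.6, -0.7]
opening: 0.0006
grasp_force: 0.0
```

```bash
python3 f.py
```

```text
t 18.6333 box x -0.15650286399931423 y 0.000100766916385002 Fx -0.603066272457797 Fy 0.3910101462635437 Fz -0.7048953990616448 M [-0.10111854  0.09654861  0.00620405] 0.0005832660863732749
```

Call:
{"api": "jog_arm", "payload": {"motion": [[[0.0015,0,0,0,0,0,0],[0.003,0,0,0,0,0,0],[0.0045,0,0,0,0,0,0],[0.006,0,0,0,0,0,0]]]}}

```text
t: 18.97
tcp_pos: [0.5998, -0.1113, 0.0205]
orientation: [-2.074, -2.36, 0.0]
contact_force: [0.4, -2.3, 1.4]
opening: 0.0
grasp_force: 1.8
```

Call:
{"api": "jog_arm", "payload": {"motion": [[[0.001,0,0,0,0,0,0],[0.002,0,0,0,0,0,0]]]}}

```text
t: 19.13
tcp_pos: [0.5995, -0.1092, 0.0205]
orientation: [-2.074, -2.36, 0.0]
contact_force: [1.3, -3.4, 0.2]
opening: 0.0004
grasp_force: 1.7
```

Call:
{"api": "jog_arm", "payload": {"motion": [[[0.001,0,0,0,0,0,0],[0.002,0,0,0,0,0,0]]]}}

```text
t: 19.3
tcp_pos: [0.5993, -0.1071, 0.0205]
orientation: [-2.074, -2.36, 0.0]
contact_force: [-0.4, -3.2, 1.4]
opening: 0.0006
grasp_force: 1.6
```

```bash
python3 f.py
```

```text
t 19.3 box x -0.14821747073541153 y 0.0003602006880757153 Fx -3.1347980927754775 Fy 0.7938121986476621 Fz 1.4421652075107183 M [-0.68706426 -0.055439    0.01411895] 0.0006122711278162985
```

Call:
{"api": "jog_arm", "payload": {"motion": [[[0.0005,0,0,0,0,0,0],[0.001,0,0,0,0,0,0]]]}}

```text
t: 19.47
tcp_pos: [0.5992, -0.106, 0.0205]
orientation: [-2.073, -2.36, 0.0]
contact_force: [0.3, -2.6, -0.9]
opening: 0.0003
grasp_force: 1.5
```

Call:
{"api": "jog_arm", "payload": {"motion": [[[0.0005,0,0,0,0,0,0],[0.001,0,0,0,0,0,0]]]}}

```text
t: 19.63
tcp_pos: [0.5991, -0.105, 0.0205]
orientation: [-2.073, -2.36, 0.0]
contact_force: [-0.5, -2.8, -0.1]
opening: 0.0004
grasp_force: 1.4
```

Call:
{"api": "jog_arm", "payload": {"motion": [[[0.0005,0,0,0,0,0,0],[0.001,0,0,0,0,0,0]]]}}

```text
t: 19.8
tcp_pos: [0.599, -0.1044, 0.0205]
orientation: [2.074, 2.36, -0.0]
contact_force: [0.2, -4.3, -0.1]
opening: 0.0004
grasp_force: 2.3
```

Call:
{"api": "jog_arm", "payload": {"motion": [[[0.0005,0,0,0,0,0,0],[0.0005,0,0,0,0,0,0]]]}}

```text
t: 19.97
tcp_pos: [0.5989, -0.1043, 0.0205]
orientation: [2.074, 2.359, -0.001]
contact_force: [0.4, -4.3, -1.1]
opening: 0.0002
grasp_force: 2.5
```

Call:
{"api": "jog_arm", "payload": {"motion": [[[0.0005,0,0,0,0,0,0],[0.0005,0,0,0,0,0,0]]]}}

```text
t: 20.13
tcp_pos: [0.5989, -0.1042, 0.0206]
orientation: [2.074, 2.358, -0.001]
contact_force: [1.4, -6.3, -1.5]
opening: 0.0005
grasp_force: 3.0
```

```bash
python3 f.py
```

```text
t 20.1333 box x -0.14532258818060162 y 0.00039143420800722263 Fx -6.409920770960511 Fy -0.5727716270125138 Fz -1.4900849521987554 M [-1.35750667  0.02946462  0.05935041] 0.0005261589510501722
```

Call:
{"api": "jog_arm", "payload": {"motion": [[[0.0005,0,0,0,0,0,0],[0.0005,0,0,0,0,0,0],[-0.003,0,0,0,0,0,0],[-0.015,0,0,0,0,0,0],[-0.035,0,0,0,0,0,0.3],[-0.05,0,0,0,0,0,0.5],[-0.055,0,-0.025,0,0,0,0.5],[-0.055,0,-0.06,0,0,0,0.5],[-0.055,0,-0.1,0,0,0,0.5],[-0.055,0,-0.135,0,0,0,0.5],[-0.055,0,-0.15,0,0,0,0.5],[-0.055,0,-0.15,0,0,0,0.5]]]}}

```text
t: 21.13
tcp_pos: [0.6079, -0.1591, 0.1747]
orientation: [2.071, 2.356, 0.006]
contact_force: [-0.2, -0.3, 0.0]
opening: 0.0457
grasp_force: 0.0
```

```bash
python3 - <<'E'
from h import *
go([.6087,.1759,.17],.9925)
print(nets and [ (np.round(d['position'],1).tolist(),round(d['confidence'],2)) for d in (eyes.get_image('top') is not None and nets.find_in('top','lever_grip'))], pix('top',[.6087,.1759,.105]))
E
```

```text
t 21.13 tcp [ 0.6079 -0.1591  0.1747] F [-0.2 -0.3  0. ]
shift [0.3322 0.0437 0.0045] turn [ 0.0063 -0.0008  0.7066]
[([189.5, 198.4], 0.59)] [174.8 176.8]
```

Call:
{"api": "jog_arm", "payload": {"motion": [[[0.02,0.003,0,0,0,0.06,0.5],[0.05,0.007,0,0,0,0.12,0.5],[0.085,0.011,0,0,0,0.19,0.5],[0.12,0.016,0,0,0,0.26,0.5],[0.155,0.02,0,0,0,0.34,0.5],[0.19,0.025,0,0,0,0.42,0.5],[0.225,0.03,0,0,0,0.5,0.5],[0.26,0.034,0,0,0,0.57,0.5],[0.295,0.039,0,0,0,0.64,0.5],[0.32,0.042,0,0,0,0.707,0.5],[0.332,0.044,0,0,0,0.707,0.5],[0.332,0.044,0,0,0,0.707,0.5]]]}}

```text
t: 22.23
tcp_pos: [0.6059, 0.1803, 0.1684]
orientation: [-2.757, -1.505, 0.005]
contact_force: [-0.3, -0.6, 0.3]
opening: 0.0466
grasp_force: 0.0
```

```bash
python3 - <<'E'
from h import *
go([.6087,.1759,.06],.9925)
m=eyes.camera_model('wrist');im=eyes.get_image('wrist')
print('pred grip top',pix('wrist',[.6087,.1759,.114],m),'hub',pix('wrist',[.5705,.1173,.095],m))
for n in('lever_grip','cam_hook'):
  for d in nets.trace('wrist',n)[:2]:
    r,c=np.nonzero(d['mask']);print(n,round(d['confidence'],2),np.round(d['position']),r.min(),r.max(),c.min(),c.max(),r.size)
g=cv2.cvtColor(im,cv2.COLOR_RGB2GRAY)
print('\n'.join(' '.join('%3d'%v for v in row) for row in g[100:240:7,200:320:6]))
E
```

```text
t 22.23 tcp [0.6059 0.1803 0.1684] F [-0.3 -0.6  0.3]
shift [-0.0019  0.0049  0.1084] turn [-0.0018  0.0023  0.0068]
pred grip top [200.  263.1] hub [268.8 261.8]
lever_grip 0.84 [239. 261.] 172 304 213 279 2568
cam_hook 0.86 [237. 258.] 171 304 213 280 2718
cam_hook 0.7 [221. 254.] 159 337 182 303 8810
 31  33  33  31  32  31  32  32  31  31  29  23  49 159 180 165 170 187 183 171
 26  31  31  31  30  29  30  29  29  27  26  16 178 194 191 181 189 187 181 186
 37  18  29  30  27  30  27  29  28  19  18 128 185 157 174 181 179 178 157 162
199 137  13  15  20  23  20  16  14  66 123 185 166 203 202 205 174 184 183 151
152 181 189 154 110  98  81 149 181 194 175 173 161 189 165 190 194 171 166 181
151 175 182 189 179 192 159 190 158 173 194 179 174 164 165 184 191 171 142 155
155 193 161 149 187 193 141 152 155 150 191 170 169 178 166 171 146 204 177 162
178 181 185 193 178 186 173 151 187 166 160 164 154 182 166 170 182 173 188 175
176 191 193 190 180 183 162 154 209 175 200 141 185 187 160 168 178 151 188 171
186 187 183 180 168 164 164 150 123  98 166 156 179 167 170 196 161 172 166 188
196 150 179 173 168 167 153 142 212 197  97 151 171 183 178 168 197 180 172 167
173 154 202 180 171 135 182 209 215 171  97 122 169 172 174 160 187 179 192 182
169 171 174 157 122 193 218 208 211  27  16  13  75 176 178 165 181 176 153 187
145 189 150 168 217 206 196 218 207  15  27  28  15  75 155 163 175 189 191 181
183 128 204 217 209 217 205 196 217  20 190 194  18 119  76 143 160 171 174 162
147 213 213 215 217 209 219 206 195 152  23  26  99 123 121  87 169 176 198 209
200 212 216 213 217 218 211 219 206 181 195 182 133 127 153 204  87 142 208 188
216 202 213 216 213 217 217 210 220 186 196 199 122 218 211 204 203  85 173 159
142 141  65 214 217 212 218 218 210 186 196 198 126 208 218 211 203  45 141 141
141  89  51 204 214 218 212 217  96 108 114 187  50 210 208 211 211  17 139 141
```

Call:
{"api": "jog_arm", "payload": {"motion": [[[-0.001,0.003,0.02,0,0,0.005,0.5],[-0.001,0.003,0.05,0,0,0.005,0.5],[-0.001,0.003,0.08,0,0,0.005,0.5],[-0.001,0.003,0.1,0,0,0.005,0.5],[-0.001,0.003,0.108,0,0,0.005,0.5],[-0.001,0.003,0.108,0,0,0.005,0.5]]]}}

```text
t: 22.88
tcp_pos: [0.6082, 0.1721, 0.0612]
orientation: [2.768, 1.486, -0.005]
contact_force: [-0.4, -0.2, 0.5]
opening: 0.0469
grasp_force: 0.0
```

```bash
python3 -c "
from h import *
go([.6087,.1759,.06],.9925)"
```

```text
t 22.88 tcp [0.6082 0.1721 0.0612] F [-0.4 -0.2  0.5]
shift [ 0.0035 -0.0017  0.0012] turn [-0.0013  0.0026 -0.0071]
```

Call:
{"api": "jog_arm", "payload": {"motion": [[[0.002,-0.001,0,0,0,-0.003,0.3],[0.002,-0.001,0,0,0,-0.003,0.2],[0.002,-0.001,0,0,0,-0.003,0.1],[0.002,-0.001,0,0,0,-0.003,0],[0.002,-0.001,0,0,0,-0.003,0],[0.002,-0.001,0,0,0,-0.003,0],[0.002,-0.001,0,0,0,-0.003,0]]], "squeeze": 20}}

```text
t: 23.47
tcp_pos: [0.6098, 0.177, 0.0635]
orientation: [2.763, 1.494, 0.003]
contact_force: [0.2, -0.5, 7.1]
opening: 0.0194
grasp_force: 20.0
```

```bash
cat > l.py <<'E'
from h import *
s=sensors.sense();h=np.array([.5705,.1173]);d=s['tcp_pos'][:2]-h;a=np.arctan2(d[1],d[0]);r=np.array([np.cos(a),np.sin(a)]);t=np.array([-r[1],r[0]]);F=s['contact_force']
x=R.from_rotvec(s['orientation']).as_matrix()[:,0]
print('t %.2f lever %.3f rad %.4f yaw-err %.3f z %.4f | Ft %.1f Fr %.1f Fz %.1f open %.4f grip %.1f'%(s['t'],a-1.70+.82,np.hypot(*d),np.arctan2(x[1],x[0])-a,s['tcp_pos'][2],F[:2]@t,F[:2]@r,F[2],s['opening'],s['grasp_force']))
E
python3 l.py
```

```text
t 23.47 lever 0.109 rad 0.0715 yaw-err 0.002 z 0.0635 | Ft -0.5 Fr -0.3 Fz 7.1 open 0.0194 grip 20.0
```

Call:
{"api": "jog_arm", "payload": {"motion": [[[0,0,-0.003,0,0,0,0],[-0.0001,-0.0036,-0.003,0,0,-0.05,0],[-0.0004,-0.0071,-0.003,0,0,-0.1,0],[-0.0008,-0.0107,-0.003,0,0,-0.15,0],[-0.0014,-0.0142,-0.003,0,0,-0.2,0],[-0.0022,-0.0177,-0.003,0,0,-0.25,0],[-0.0032,-0.0211,-0.003,0,0,-0.3,0]]]}}

```text
t: 24.05
tcp_pos: [0.5903, 0.1857, 0.0646]
orientation: [2.506, 1.892, 0.0]
contact_force: [6.1, 0.7, -14.9]
opening: 0.0193
grasp_force: 20.0
```

```bash
python3 l.py
```

```text
t 24.05 lever 0.409 rad 0.0712 yaw-err 0.004 z 0.0646 | Ft -5.7 Fr 2.4 Fz -14.9 open 0.0193 grip 20.0
```

Call:
{"api": "jog_arm", "payload": {"motion": [[[0,0,0.002,0,0,0,0],[-0.0001,-0.0036,0.002,0,0,-0.05,0],[-0.0004,-0.0071,0.002,0,0,-0.1,0],[-0.0008,-0.0107,0.002,0,0,-0.15,0],[-0.0014,-0.0142,0.002,0,0,-0.2,0],[-0.0022,-0.0177,0.002,0,0,-0.25,0],[-0.0032,-0.0211,0.002,0,0,-0.3,0],[-0.0043,-0.0245,0.002,0,0,-0.35,0],[-0.0043,-0.0245,0.002,0,0,-0.35,0]]]}}

```text
t: 24.8
tcp_pos: [0.5666, 0.1884, 0.0644]
orientation: [2.14, 2.297, 0.004]
contact_force: [4.3, -1.3, 1.0]
opening: 0.0192
grasp_force: 20.0
```

```bash
python3 l.py
```

```text
t 24.80 lever 0.746 rad 0.0712 yaw-err 0.016 z 0.0644 | Ft -4.2 Fr -1.6 Fz 1.0 open 0.0192 grip 20.0
```

Call:
{"api": "jog_arm", "payload": {"motion": [[[0,-0.0024,0,0,0,-0.033,0],[-0.0002,-0.0048,0,0,0,-0.067,0],[-0.0004,-0.0071,0,0,0,-0.1,0]]]}}

```text
t: 25.05
tcp_pos: [0.5602, 0.1877, 0.0644]
orientation: [2.024, 2.399, 0.005]
contact_force: [7.4, -1.0, 1.6]
opening: 0.0195
grasp_force: 20.0
```

```bash
python3 l.py
```

```text
t 25.05 lever 0.836 rad 0.0711 yaw-err 0.024 z 0.0644 | Ft -7.2 Fr -2.1 Fz 1.6 open 0.0195 grip 20.0
```

Call:
{"api": "jog_arm", "payload": {"motion": [[[0,-0.0024,0,0,0,-0.033,0],[-0.0002,-0.0048,0,0,0,-0.067,0],[-0.0004,-0.0071,0,0,0,-0.1,0]]]}}

```text
t: 25.3
tcp_pos: [0.5533, 0.1862, 0.0644]
orientation: [1.902, 2.497, 0.005]
contact_force: [6.6, -0.3, 2.6]
opening: 0.0192
grasp_force: 20.0
```

```bash
python3 l.py
```

```text
t 25.30 lever 0.936 rad 0.0710 yaw-err 0.024 z 0.0644 | Ft -6.4 Fr -1.9 Fz 2.6 open 0.0192 grip 20.0
```

Call:
{"api": "jog_arm", "payload": {"motion": [[[0,-0.0024,0,0,0,-0.033,0],[-0.0002,-0.0048,0,0,0,-0.067,0],[-0.0004,-0.0071,0,0,0,-0.1,0]]]}}

```text
t: 25.55
tcp_pos: [0.5466, 0.184, 0.0644]
orientation: [1.774, 2.589, 0.005]
contact_force: [7.6, 0.4, 1.6]
opening: 0.0193
grasp_force: 20.0
```

```bash
python3 l.py
```

```text
t 25.55 lever 1.034 rad 0.0709 yaw-err 0.026 z 0.0644 | Ft -7.3 Fr -2.2 Fz 1.6 open 0.0193 grip 20.0
```

Call:
{"api": "jog_arm", "payload": {"motion": [[[0,-0.0024,0,0,0,-0.033,0],[-0.0002,-0.0048,0,0,0,-0.067,0],[-0.0004,-0.0071,0,0,0,-0.1,0]]]}}

```text
t: 25.8
tcp_pos: [0.5405, 0.1814, 0.0644]
orientation: [1.642, 2.674, 0.005]
contact_force: [7.0, 1.6, 0.5]
opening: 0.0194
grasp_force: 20.0
```

```bash
python3 l.py
```

```text
t 25.80 lever 1.129 rad 0.0707 yaw-err 0.031 z 0.0644 | Ft -7.0 Fr -1.5 Fz 0.5 open 0.0194 grip 20.0
```

Call:
{"api": "jog_arm", "payload": {"motion": [[[0,-0.0024,0,0,0,-0.033,0],[-0.0002,-0.0048,0,0,0,-0.067,0],[-0.0004,-0.0071,0,0,0,-0.1,0]]]}}

```text
t: 26.05
tcp_pos: [0.5349, 0.1782, 0.0644]
orientation: [1.506, 2.752, 0.007]
contact_force: [9.2, 3.1, -0.4]
opening: 0.0195
grasp_force: 20.0
```

```bash
python3 l.py
```

```text
t 26.05 lever 1.219 rad 0.0705 yaw-err 0.041 z 0.0644 | Ft -9.5 Fr -1.9 Fz -0.4 open 0.0195 grip 20.0
```

Call:
{"api": "jog_arm", "payload": {"motion": [[[0,-0.0024,0,0,0,-0.033,0],[-0.0001,-0.0036,0,0,0,-0.05,0]]]}}

```text
t: 26.22
tcp_pos: [0.5321, 0.1763, 0.0644]
orientation: [1.436, 2.789, 0.007]
contact_force: [9.4, 3.1, -0.7]
opening: 0.0194
grasp_force: 20.0
```

```bash
python3 l.py
```

```text
t 26.22 lever 1.268 rad 0.0704 yaw-err 0.043 z 0.0644 | Ft -9.6 Fr -2.6 Fz -0.7 open 0.0194 grip 20.0
```

Call:
{"api": "jog_arm", "payload": {"motion": [[[0,-0.0024,0,0,0,-0.033,0],[-0.0001,-0.0036,0,0,0,-0.05,0]]]}}

```text
t: 26.38
tcp_pos: [0.5295, 0.1744, 0.0644]
orientation: [1.366, 2.824, 0.007]
contact_force: [10.4, 3.5, -2.0]
opening: 0.0197
grasp_force: 20.0
```

```bash
python3 l.py
```

```text
t 26.38 lever 1.314 rad 0.0703 yaw-err 0.047 z 0.0644 | Ft -10.5 Fr -3.2 Fz -2.0 open 0.0197 grip 20.0
```

Call:
{"api": "jog_arm", "payload": {"motion": [[[0,-0.0018,0,0,0,-0.025,0]]]}}

```text
t: 26.47
tcp_pos: [0.5285, 0.1736, 0.0644]
orientation: [1.331, 2.84, 0.008]
contact_force: [10.4, 3.7, -2.4]
opening: 0.0194
grasp_force: 20.0
```

```bash
python3 l.py
```

```text
t 26.47 lever 1.332 rad 0.0702 yaw-err 0.053 z 0.0644 | Ft -10.6 Fr -3.2 Fz -2.4 open 0.0194 grip 20.0
```

Call:
{"api": "jog_arm", "payload": {"motion": [[[0,0,0,0,0,0,0.3],[0,0,0,0,0,0,0.4],[0,0,0,0,0,0,0.5],[0,0,0,0,0,0,0.5],[0,0,0,0,0,0,0.5],[0,0,-0.02,0,0,0,0.5],[0,0,-0.05,0,0,0,0.5],[0,0,-0.08,0,0,0,0.5],[0,0,-0.11,0,0,0,0.5],[0,0,-0.14,0,0,0,0.5],[0,0,-0.16,0,0,0,0.5],[0,0,-0.16,0,0,0,0.5]]]}}

```text
t: 27.47
tcp_pos: [0.526, 0.1722, 0.2275]
orientation: [1.332, 2.842, 0.007]
contact_force: [0.1, 0.6, -0.5]
opening: 0.0463
grasp_force: 0.0
```

Call:
{"api": "jog_arm", "payload": {"motion": [[[0.02,0,-0.02,0,0,0,0.5],[0.05,0,-0.04,0,0,0,0.5],[0.085,0,-0.06,0,0,0,0.5],[0.12,0,-0.08,0,0,0,0.5],[0.14,0,-0.1,0,0,0,0.5],[0.14,0,-0.1,0,0,0,0.5]]]}}

```text
t: 27.97
tcp_pos: [0.4326, 0.2839, 0.326]
orientation: [-1.324, -2.849, -0.006]
contact_force: [0.1, 0.3, 1.1]
opening: 0.0464
grasp_force: 0.0
```

```bash
python3 l.py; python3 - <<'E'
from h import *
u=np.array([np.cos(1.70),np.sin(1.70)]);h=np.array([.5705,.1173]);v=np.array([-u[1],u[0]])
for c in('top','scene'):
  im=eyes.get_image(c)
  for n in('token_box','lever_grip','padlock','coaster','fob','key'):
    print(c,n,[(np.round(d['position']).tolist(),round(d['confidence'],2)) for d in nets.find_in(c,n)][:3])
  a=1.70-.82+1.32
  print('expected box top centre',pix(c,[*(h+(-.077-.078)*u),.08]),'bar front/rear',pix(c,[*(h+(-.029-.078)*u),.112]),pix(c,[*(h+(-.125-.078)*u),.112]),'grip',pix(c,[*(h+.07*np.array([np.cos(a),np.sin(a)])),.1]))
E
```

```text
t 27.97 lever 1.382 rad 0.2163 yaw-err 0.009 z 0.3260 | Ft -0.3 Fr 0.1 Fz 1.1 open 0.0464 grip 0.0
top token_box [([267.0, 370.0], 0.82), ([182.0, 250.0], 0.58)]
top lever_grip [([190.0, 203.0], 0.87), ([192.0, 205.0], 0.51)]
top padlock [([232.0, 150.0], 0.48)]
top coaster [([169.0, 154.0], 0.56)]
top fob []
top key [([194.0, 199.0], 0.67), ([124.0, 303.0], 0.57)]
expected box top centre [182.7 252.3] bar front/rear [183.9 235.4] [179.8 269.5] grip [203.1 177.3]
scene token_box [([245.0, 104.0], 0.72), ([190.0, 258.0], 0.59)]
scene lever_grip [([150.0, 278.0], 0.65)]
scene padlock [([127.0, 263.0], 0.54)]
scene coaster [([145.0, 318.0], 0.61)]
scene fob [([218.0, 322.0], 0.5)]
scene key [([239.0, 298.0], 0.51)]
expected box top centre [183.2 261. ] bar front/rear [163.4 266.8] [185.3 254.5] grip [132.6 274.3]
```

```bash
python3 -c "
from station import sign_off
print(sign_off())"
```

```text
the job is handed in; nothing more can be done
None
```

The token box is against its buffers and hooked: I swung the lever to about 1.33 rad, stopped at about 10.6 N (inside the 9–13 N firm range), let go and handed in at about 28 s. The draw is judged from the lever force and a rough camera check, the first push tipped the box before I settled it and pushed it home from behind, and I viewed 12 pictures against the limit of 10.

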